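Hold the dusting stencil over the slab cake

TASK

Pick up the dusting stencil, carry it over the glass screen and hold it level about a centimetre above the chocolate cake, with the sheet centred on the cake and its row of five windows lined up over the five cut bars, so that a colleague can dust the sugar. Do not touch the cake or the glass screen with the stencil or the robot, and leave everything else on the counter where it is. Finish still holding the stencil there, at rest; do not put it down or let go.

Things in the scene. Friction and masses are not known exactly. Their poses are not given: they have to be found in the camera images.
- stencil: dusting stencil, 0.1 to 0.16 kg, loose, flat on the counter on either side of the screen: white acrylic sheet 110 x 230 x 3 mm (own x, y, z), five windows 60 x 28 mm in a row along y at 40 mm pitch, the middle one central. From the middle of its -x edge a steel bracket rises to a level red grip bar pointing to -x. Origin: centre of the sheet's underside; z up
- stencil_centre (a point): the stencil's origin again: centre of the sheet's underside, same axes
- stencil_grip (a point): point on the axis of the red grip bar, at (-95, 0, 34) mm in the stencil's frame. The bar is 18 mm wide (y), 16 mm thick (z) and runs from x = -62 to -154 mm; grip it here from above, fingers closing along the stencil's y
- cake: chocolate slab cake, 0.85 kg, loose on the slate board: 80 x 200 mm (own x, y), already cut across into five bars 40 mm wide along y, on a thin card 100 x 220 mm. Origin: centre of the card's underside; the flat top is 47 mm above it; z up
- cake_top (a point): centre of the cake's top face, same axes as the cake (y along its length)
- board: fixed slate serving board on four feet, 130 x 260 mm (own x, y), its top 40 mm above the counter; the cake lies roughly centred on it, along it. Origin: centre of its foot on the counter. It stands on the other side of the screen from the stencil
- screen: low fixed glass counter screen standing upright between the stencil and the cake: clear 8 mm glass between two steel posts with a steel rail along its top, 440 mm long along its own x, 156 mm high (top of the rail), 52 mm over the post feet. Origin: centre of its foot on the counter
- screen_top (a point): middle of the top of the screen's rail, same axes as the screen (x along it, y across it, z up)
- cup_stack: stack of red and white paper cups, 82 mm across at the top, 129 mm high; loose bystander, origin at the centre of its foot
- espresso_cup: small white espresso cup, 62 mm across, 58 mm high, standing close beside the screen; loose bystander, origin at the centre of its foot
- mug: white mug with a side handle, 80 mm across, 92 mm high; loose bystander, origin at the centre of its foot
- sugar_shaker: steel sugar shaker, 70 mm across, 112 mm high; loose bystander, origin at the centre of its foot
- milk_jug: steel milk jug with a side handle, 92 mm across, 110 mm high; loose bystander, origin at the centre of its foot
- syrup: amber syrup bottle, 72 mm across, 240 mm high; loose bystander, origin at the centre of its foot
- biscuit_jar: terracotta-coloured jar with a steel lid, 110 mm across, 170 mm high; loose bystander, origin at the centre of its foot
Mind the look-alikes: they are no part of the job. Of the things that look like the cake, the larger one is meant.

How it is judged (in metres and radians):
On the way:
1. the stencil is carried over the glass screen: its centre passes above the screen, higher than its top rail, in the grip of the fingers (z of stencil_centre in the frame of screen_top above 0.005 m and y of stencil_centre in the frame of screen_top between -0.08 and 0.08 m and x of stencil_centre in the frame of screen_top between -0.25 and 0.25 m and contact force between stencil and the fingers above 0.5 N), for 0.02 s.
At the end, for the whole second after the job is handed in: The fingers still hold the stencil at rest, touching nothing else, its underside 4 to 20 mm above the cake's top, level within 4 degrees, its centre within 10 mm of the cake's centre and its row of windows along the cake's length within 5 degrees (handle either way) (horizontal distance between stencil_centre and cake_top below 0.01 m and angle between the y axis of stencil and the y axis of cake, either way round below 0.09 rad and angle between stencil's own z axis and vertical below 0.07 rad and z of stencil_centre in the frame of cake_top between 0.004 and 0.02 m and contact force between stencil and the fingers above 0.5 N and contact force between stencil and cake below 0.05 N and contact force between stencil and board below 0.05 N and contact force between stencil and screen below 0.05 N and linear speed of stencil below 0.02 m/s and angular speed of stencil below 0.1 rad/s); the arm keeps its last pose, push and grip.
It fails at once if the stencil, the fingers or the arm touch the cake (contact force between cake and stencil above 0.3 N or contact force between cake and the fingers above 0.3 N or contact force between cake and the arm above 0.3 N).
It fails at once if the cake is pushed out of place (more than 10 mm) (distance of cake_top from where it was at the start of the episode above 0.01 m).
It fails at once if anything touches the glass screen (contact force between screen and stencil above 1 N or contact force between screen and the fingers above 1 N or contact force between screen and the arm above 1 N).
It fails at once if a bystander is moved more than 20 mm or knocked over (distance of any of cup_stack, espresso_cup, mug, sugar_shaker, milk_jug, syrup, biscuit_jar from where it was at the start of the episode above 0.02 m or angle between any of cup_stack, espresso_cup, mug, sugar_shaker, milk_jug, syrup, biscuit_jar's own z axis and vertical above 0.3 rad).
It also fails if it takes over 48 s, if anything falls off the work surface, if the arm or the gripper's body presses on something with over 40 N, if the wrist force passes 120 N, or if a joint passes its speed limit or range.

ROBOT

A 7-joint arm with a two-finger parallel gripper is mounted at the origin on the work surface. World frame = base frame: x ahead of the robot, y to its left, z up, the work surface at z = 0. Lengths are in mm, angles in rad, forces in N, time in s.
With the tool pointing down it reaches from about 400 to 900 mm from the base axis. Payload 5.6 kg.
Tool frame: the origin (TCP) lies on the mounting face of the last link; the fingertips stand 190 mm ahead of it and the grasp point (between the pads) lies 171 mm ahead of it; z points along the fingers, y is the line along which they close (so a half turn about z gives the same grasp; the last joint's range is limited). The gripper opens to 92 mm and grips with 3 to 60 N. Pads are 20 mm wide; open, the fingers measure 128 mm over their backs; the gripper's body (75 mm by 189 mm) begins 69 mm behind the grasp point.
Start: joints at [-1.156, 0.468, -0.012, 1.603, 0.006, 1.071, -0.056], TCP at [287.315, 583.054, 404.692] pointing down, gripper open.
Joint ranges: [-2.53, 2.53], [-0.31, 2.02], [-1.57, 1.55], [0.28, 2.44], [-1.29, 4.43], [0.15, 1.84], [-2.92, 2.92]. Speed limits (rad/s): [2.57, 2.57, 3.14, 3.14, 3.14, 3.14, 3.14].

INTERFACE

Orientations are given as a rotation vector (axis times angle).
In Python, from rig import robot gives the robot as it stands.
- The arm moves only by the tool send_rows, never from a script. Its argument "targets" is a list of rows, each a list of 5 numbers: the shift along the tool's x, y, z normalised to -1 to 1, where 1 is 400 mm, then the turn about the tool's z normalised to -1 to 1, where 1 is pi rad, then the finger opening in mm, from 0 to 91.9. In form: [[dx, dy, dz, turn, gripper], ...]. A call has 1 to 12 rows; each row is the pose to reach, as a shift and turn from the pose commanded when the call began, along the tool's axes at that moment, turning the shorter way round; what a row does not reach only later rows make up. A row lasts 1/8 s, in which the tool goes at most 62.5 mm and 10.7 degrees, less where a joint would pass 70% of its speed; a pose out of reach is approached as far as the arm can. A call with a number of a shift or a turn outside -1 to 1 is refused whole. A call with a gripper value outside its range is refused whole. The fingers move at their own pace and stop on an object; "squeeze" is the grip in N (left out, the last holds). Time passes only in rows, so rows that repeat a pose let the fingers close. It gives the time, the measured TCP pose, the force, the opening and the grip force at its end, in the units of the state.
- robot.get_obs(): the state, without advancing time (a new reading comes with each control period).
- robot.capture(name): name is "scene" or "top"; returns (picture, depth): 384x512x3 uint8, red, green, blue; 384x512 float32, mm along the optical axis (not along the pixel's ray), 0 where there is no reading.
- robot.calibration(name): a dict with "mtx" (3x3 intrinsics, pixels), "extrinsics" (4x4, takes a point from camera to world coordinates). Camera axes: x right, y down, z forward; pixel columns grow to the right and rows downward; lengths in mm; the calibration is good to about 2 mm. A picture is of the moment at which its call begins. calibration takes no time and is no camera call.
- robot.job_done(): hands the job in; it is judged then, once.
The state is a dict: "clock": time; "q": joint angles; "joint_velocities": joint speeds; "joint_torque": joint torques, N m; "tool_pos": TCP position; "orientation": TCP orientation; "force": force on the tool from outside, world axes, zero at the start; "ft_torque": the same for the moment, N m; "grip_width": finger opening in mm; "finger_force": force on a finger pad.
Only numpy, scipy, OpenCV 4.12 (cv2) and the standard library are available. Lean on these libraries where they do the work, as an engineer would, in place of code of your own. Each camera call takes 0.05 s, during which the arm holds its last target. There are 200 camera calls.

## Working session

There is one attempt and no reset: what is moved stays moved. The work goes in short steps, Python scripts to look and compute and a tool call to move; the robot and the scene stay as the last step left them, time stands still between calls to the robot, and variables do not carry over. Pictures are saved under pics/ and viewed, at most 10 in all, crops included, and the job is handed in when it is done.

Besides the shell and the picture viewer there is one more tool, called after "Request:" as name([rows], argument=value, ...), one row to a line, values as JSON. send_rows: Moves the arm, as the interface text tells. Its arguments: {"type":"object","properties":{"targets":{"type":"array","items":{"type":"array","items":{"type":"number"}}},"squeeze":{"type":"number"}},"required":["targets"]}

```bash
mkdir -p pics; cat > h.py <<'E'
import numpy as np, cv2
from rig import robot
def cap(n):
    im,d=robot.capture(n); c=robot.calibration(n); return im,d,np.array(c["mtx"]),np.array(c["extrinsics"])
def pts(d,K,E):
    v,u=np.mgrid[:d.shape[0],:d.shape[1]]
    P=np.stack([(u-K[0,2])/K[0,0]*d,(v-K[1,2])/K[1,1]*d,d],-1)
    return P@E[:3,:3].T+E[:3,3]
def ray(uv,z,K,E):
    uv=np.atleast_2d(uv).astype(float); r=np.c_[(uv[:,0]-K[0,2])/K[0,0],(uv[:,1]-K[1,2])/K[1,1],np.ones(len(uv))]@E[:3,:3].T
    return E[:3,3]+r*((z-E[2,3])/r[:,2])[:,None]
E
python3 - <<'E'
from h import *
for n in("top","scene"):
    im,d,K,E=cap(n); np.savez(n+".npz",im=im,d=d,K=K,E=E)
    cv2.imwrite(f"pics/{n}0.png",cv2.resize(im[...,::-1],(768,576),interpolation=cv2.INTER_CUBIC)); print(n,K.round(1).tolist(),E.round(3).tolist())
print(robot.get_obs())
E
```

```text
top [[360.1, 0.0, 256.4], [0.0, 360.1, 187.3], [0.0, 0.0, 1.0]] [[0.018, -0.983, 0.18, 377.71], [-1.0, -0.014, 0.021, -16.946], [-0.018, -0.18, -0.983, 1273.859], [0.0, 0.0, 0.0, 1.0]]
scene [[383.1, 0.0, 257.0], [0.0, 383.1, 187.7], [0.0, 0.0, 1.0]] [[-0.48, 0.735, -0.479, 1346.944], [0.877, 0.404, -0.259, 394.24], [0.004, -0.545, -0.839, 1478.475], [0.0, 0.0, 0.0, 1.0]]
{'clock': 0.1, 'q': array([-1.15601263,  0.46828438, -0.01157877,  1.60352148,  0.00603204,
        1.07141165, -0.05629092]), 'joint_velocities': array([ 0.00156989, -0.00055316, -0.0006198 , -0.00301655,  0.00015811,
       -0.00026662,  0.0003463 ]), 'joint_torque': array([ 1.13512328e-03, -5.21649349e+01, -1.24886498e-02, -2.44373256e+01,
       -5.67594403e-02,  1.39708113e-02,  2.55048838e-05]), 'tool_pos': array([287.23221456, 582.84438294, 403.84260146]), 'orientation': array([-7.12868774e-01, -3.05942815e+00,  2.47833278e-03]), 'force': array([-0.18485417,  0.0304773 , -0.06813509]), 'ft_torque': array([ 0.05859987, -0.02602385,  0.00454033]), 'finger_force': 0.0, 'grip_width': 92.14230147971415}
```

View pics/top0.png

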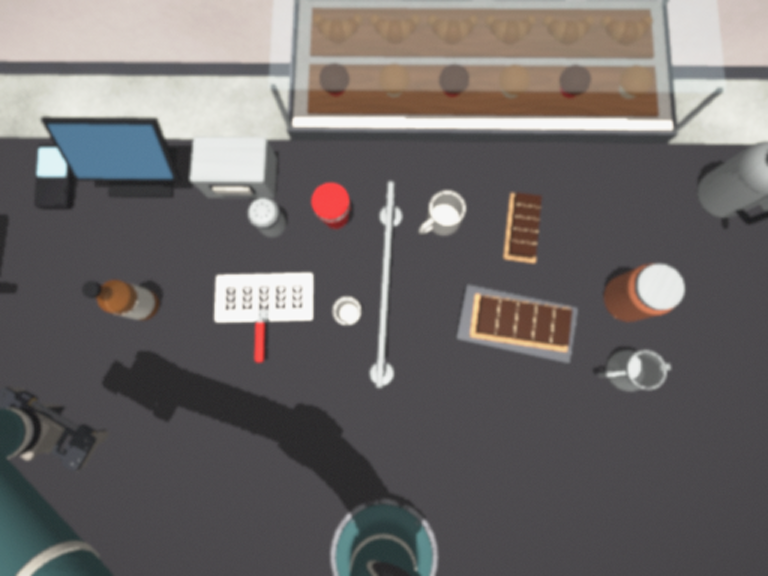

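View pics/scene0.png

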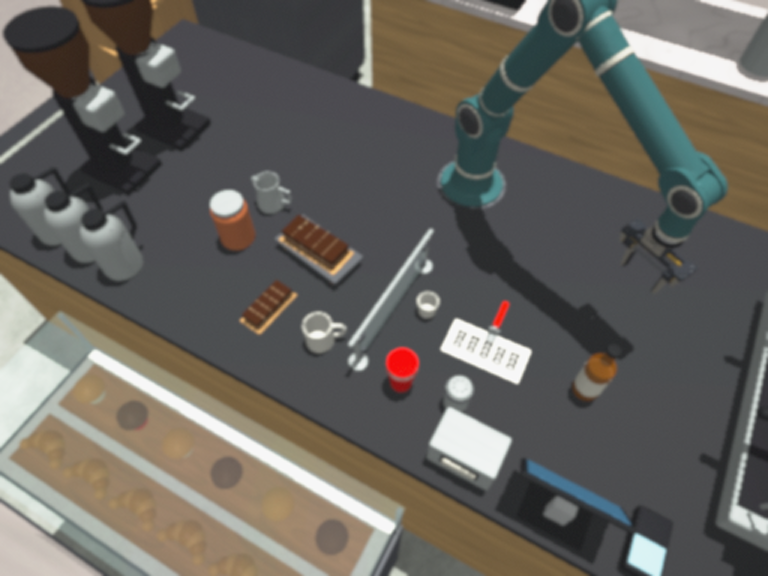

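The top view shows the stencil at (264,298) with its red bar at (260,341), and the screen running from (390,185) to (381,380). There are two cake-like things. The one at (523,322) is larger, has five bars and sits on the slate board, so it is the one meant. The one at (524,228) is smaller and has no board. I'll measure and confirm with a crop.

```bash
python3 - <<'E'
from h import *
f=np.load("top.npz"); im,d,K,E=[f[k] for k in("im","d","K","E")]
P=pts(d,K,E); hsv=cv2.cvtColor(im,cv2.COLOR_RGB2HSV)
vis=cv2.resize(im[...,::-1],None,fx=3,fy=3,interpolation=cv2.INTER_CUBIC)
def box(m,roi,z,name,cl=0):
    x0,y0,x1,y1=roi; M=np.zeros_like(m,np.uint8); M[y0:y1,x0:x1]=m[y0:y1,x0:x1]
    if cl: M=cv2.morphologyEx(M,cv2.MORPH_CLOSE,np.ones((cl,cl)))
    c=max(cv2.findContours(M,0,cv2.CHAIN_APPROX_NONE)[0],key=cv2.contourArea)[:,0]
    cv2.drawContours(vis,[c*3+1],-1,(0,255,0),1)
    W=ray(c,z,K,E)[:,:2].astype(np.float32)
    r=cv2.minAreaRect(W); b=cv2.boxPoints(r)
    e=b[1]-b[0]; g=b[2]-b[1]; l=e if np.hypot(*e)>np.hypot(*g) else g
    zz=P[...,2][M>0]
    print(name,"ctr",np.round(r[0],1),"size",np.round(r[1],1),"long-axis deg",np.degrees(np.arctan2(l[1],l[0])).round(2),"z med",np.median(zz).round(1),n:=len(zz))
H,S,V=[hsv[...,i].astype(int) for i in range(3)]
box((S<40)&(V>190),(140,178,212,218),3,"sheet",9)
box((S>150)&(V>120)&((H<8)|(H>172)),(160,205,185,250),42,"bar")
brown=(S>70)&((H<20)|(H>170))
box(brown&(V<110),(300,188,392,242),87,"cake choc",5)
box(brown,(300,188,392,242),46,"cake+card",5)
box((V>55)&(P[...,2]>25),(295,180,395,250),40,"board",5)
box(brown,(330,120,365,178),46,"small",5)
scr=(P[...,2]>130)&(P[...,2]<175)
box(scr,(245,110,275,265),156,"rail",5)
box((P[...,2]>40),(215,190,245,222),58,"espresso")
box((P[...,2]>100),(200,115,240,155),129,"cupstack")
box((P[...,2]>60),(282,122,315,160),92,"mug")
box((P[...,2]>80),(160,128,195,160),112,"shaker")
box((P[...,2]>60),(400,228,450,265),110,"jug")
box((P[...,2]>120),(400,170,460,215),170,"jar")
box((P[...,2]>100),(50,180,108,215),200,"syrup")
cv2.imwrite("pics/crop1.png",vis[330:770,540:1200]); cv2.imwrite("pics/crop2.png",cv2.resize(vis[330:770,390:1190],(800,440)))
E
```

```text
sheet ctr [567.8 299.2] size [114.8 234.2] long-axis deg -87.59 z med 0.7 2081
bar ctr [456.4 291.7] size [85.7 20.7] long-axis deg 3.33 z med 39.5 162
cake choc ctr [ 511.9 -298.8] size [198.7  74.5] long-axis deg 82.11 z med 85.3 1156
cake+card ctr [ 511.6 -300. ] size [220.9  99.8] long-axis deg 81.86 z med 84.6 1898
board ctr [ 511.7 -294.4] size [259.5 162.2] long-axis deg 78.83 z med 81.0 2941
small ctr [ 736.2 -310.1] size [ 77.5 167.8] long-axis deg -6.34 z med 32.3 1000
rail ctr [582.7   5.4] size [ 16.9 434. ] long-axis deg -2.2 z med 153.1 559
espresso ctr [531.   95.3] size [54.8 58.1] long-axis deg -89.1 z med 54.9 83
cupstack ctr [762.8 131.3] size [83.5 80.6] long-axis deg 0.71 z med 126.8 496
mug ctr [ 753.  -126.8] size [ 77.6 105. ] long-axis deg -17.49 z med 82.5 226
shaker ctr [742.  281.2] size [70.8 67.7] long-axis deg 3.62 z med 106.0 341
jug ctr [ 412.5 -529.4] size [123.8  85.8] long-axis deg 67.7 z med 91.3 432
jar ctr [ 571.7 -547.1] size [105.  121.9] long-axis deg -66.68 z med 166.9 1084
syrup ctr [537.7 561.3] size [126.5  66.3] long-axis deg 73.03 z med 162.8 660
```

View pics/crop2.png

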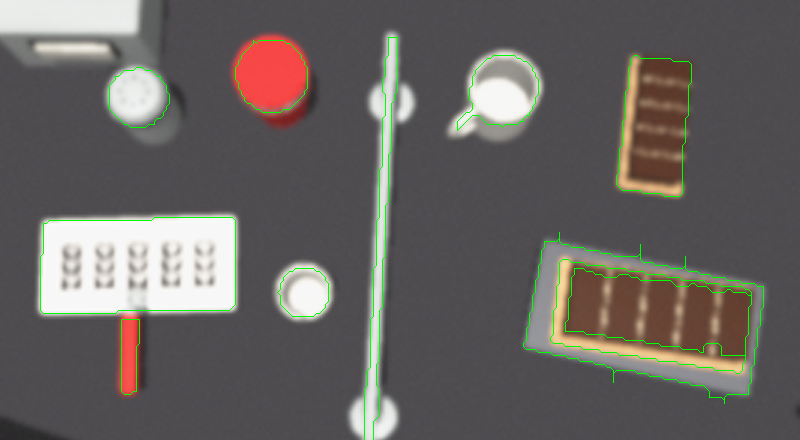

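The crop confirms it: the larger cake, with its card on the grey slate board, is centred near (650,315) in the crop. The smaller look-alike at (655,125) has no board. Next I'll cross-check with the scene camera and compute the moves.

```bash
cat >> h.py <<'E'
from scipy.spatial.transform import Rotation as Ro
def plan(gp,yawy,o=None):
    "numbers to bring the grasp point to gp with tool y at yawy deg (mod 180), tool down"
    o=o or robot.get_obs(); R=Ro.from_rotvec(o["orientation"]).as_matrix()
    tcp=np.array(gp)+[0,0,171.]; dlt=R.T@(tcp-o["tool_pos"])/400
    a=np.degrees(np.arctan2(R[1,1],R[0,1])); dw=(yawy-a+90)%180-90
    print("tcp",o["tool_pos"].round(1),"gp",(o["tool_pos"]+171*R[:,2]).round(1),"tooly",a.round(2),"z",R[:,2].round(4),"| shift",dlt.round(4),"turn",round(-dw/180,4),"q",o["q"].round(2))
E
python3 - <<'E'
from h import *
f=np.load("scene.npz"); im,d,K,E=[f[k] for k in("im","d","K","E")]
hsv=cv2.cvtColor(im,cv2.COLOR_RGB2HSV);H,S,V=[hsv[...,i].astype(int) for i in range(3)]
def box(m,roi,z,name,cl=0):
    x0,y0,x1,y1=roi; M=np.zeros_like(m,np.uint8); M[y0:y1,x0:x1]=m[y0:y1,x0:x1]
    if cl: M=cv2.morphologyEx(M,cv2.MORPH_CLOSE,np.ones((cl,cl)))
    c=max(cv2.findContours(M,0,cv2.CHAIN_APPROX_NONE)[0],key=cv2.contourArea)[:,0]
    r=cv2.minAreaRect(ray(c,z,K,E)[:,:2].astype(np.float32)); b=cv2.boxPoints(r)
    e=b[1]-b[0]; g=b[2]-b[1]; l=e if np.hypot(*e)>np.hypot(*g) else g
    print(name,np.round(r[0],1),np.round(r[1],1),np.degrees(np.arctan2(l[1],l[0])).round(2))
box((S<40)&(V>190),(290,210,358,258),3,"sheet",9)
box((S>150)&(V>120)&((H<8)|(H>172)),(322,195,345,222),38,"bar")
br=(S>70)&((H<20)|(H>170))
box(br&(V<130),(180,135,245,190),87,"choc",5)
box(br,(180,135,245,190),46,"card",5)
plan([471,293,34],93)
E
```

```text
sheet [562.8 298.1] [144.6 235.4] -87.88
bar [458.2 294. ] [88.9 22.5] 2.51
choc [ 527.5 -296.4] [213.7 102.5] 82.71
card [ 509.7 -307.2] [241.1 116.4] 82.37
tcp [287.2 582.8 403.8] gp [287.1 582.6 232.8] tooly 63.77 z [-6.0e-04 -1.5e-03 -1.0e+00] | shift [-0.7323 -0.4461  0.4979] turn -0.1624 q [-1.16  0.47 -0.01  1.6   0.01  1.07 -0.06]
```

Request:
send_rows([
  [-0.37, -0.22, 0.0, -0.08, 90],
  [-0.732, -0.446, 0.15, -0.161, 90],
  [-0.732, -0.446, 0.25, -0.161, 90],
  [-0.732, -0.446, 0.25, -0.161, 90],
  [-0.732, -0.446, 0.25, -0.161, 90],
  [-0.732, -0.446, 0.25, -0.161, 90],
  [-0.732, -0.446, 0.25, -0.161, 90],
  [-0.732, -0.446, 0.25, -0.161, 90],
  [-0.732, -0.446, 0.25, -0.161, 90],
  [-0.732, -0.446, 0.25, -0.161, 90],
])

```text
clock: 1.35
tool_pos: [470.5, 294.8, 305.1]
orientation: [-0.079, 3.14, 0.001]
force: [0.4, -0.1, 0.1]
grip_width: 90.0
finger_force: 0.0
```

```bash
python3 - <<'E'
from h import *
plan([471,293.5,35],92.8)
im,d,K,E=cap("top"); cv2.imwrite("pics/c3.png",cv2.resize(im[150:260,110:260,::-1],(750,550),interpolation=cv2.INTER_CUBIC))
E
```

```text
tcp [470.5 294.8 305.1] gp [470.6 295.  134.1] tooly 92.87 z [ 5.e-04  8.e-04 -1.e+00] | shift [-0.001  -0.0036  0.2478] turn 0.0004 q [-0.6   0.44 -0.03  1.92  0.02  0.79  0.99]
```

View pics/c3.png

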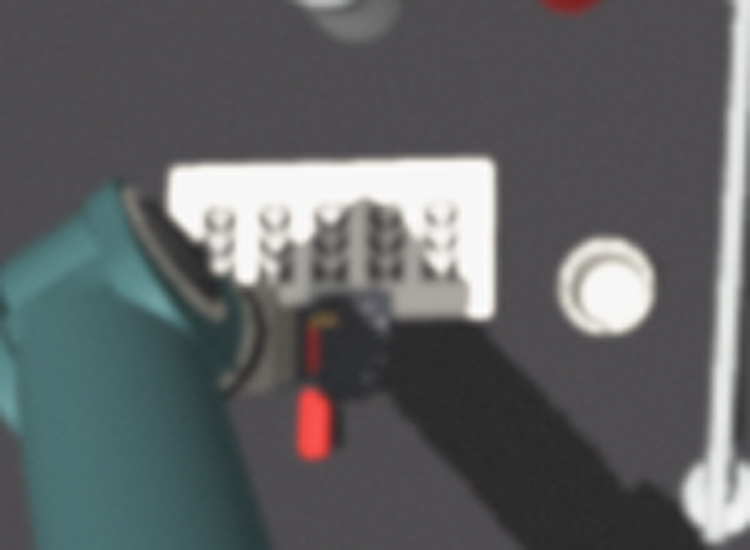

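The gripper hovers over the red bar at about (313,350), and the rest of the bar is visible below at (313,420). Now I'll descend, close and lift a little.

Request:
send_rows([
  [-0.001, -0.003, 0.1, 0, 90],
  [-0.001, -0.003, 0.18, 0, 90],
  [-0.001, -0.003, 0.23, 0, 90],
  [-0.001, -0.003, 0.248, 0, 90],
  [-0.001, -0.003, 0.248, 0, 60],
  [-0.001, -0.003, 0.248, 0, 30],
  [-0.001, -0.003, 0.248, 0, 10],
  [-0.001, -0.003, 0.248, 0, 5],
  [-0.001, -0.003, 0.248, 0, 5],
  [-0.001, -0.003, 0.248, 0, 5],
  [-0.001, -0.003, 0.248, 0, 5],
  [-0.001, -0.003, 0.248, 0, 5],
], squeeze=50)

```text
clock: 2.9
tool_pos: [471.5, 292.5, 205.5]
orientation: [-0.076, 3.141, 0.0]
force: [-0.3, -0.4, 0.7]
grip_width: 17.5
finger_force: 50.0
```

Request:
send_rows([
  [0, 0, -0.03, 0, 5],
  [0, 0, -0.08, 0, 5],
  [0, 0, -0.15, 0, 5],
  [0, 0, -0.23, 0, 5],
  [0, 0, -0.31, 0, 5],
  [0, 0, -0.39, 0, 5],
  [0, 0, -0.46, 0, 5],
  [0, 0, -0.51, 0, 5],
  [0, 0, -0.54, 0, 5],
  [0, 0, -0.55, 0, 5],
  [0, 0, -0.55, 0, 5],
])

```text
clock: 4.28
tool_pos: [471.4, 292.3, 425.1]
orientation: [0.075, -3.14, 0.001]
force: [-0.8, 1.2, -1.8]
grip_width: 17.8
finger_force: 50.0
```

```bash
python3 - <<'E'
from h import *
plan([418,-286.3,250],82)
im,d,K,E=cap("scene"); P=pts(d,K,E); cv2.imwrite("pics/s4.png",cv2.resize(im[...,::-1],(768,576),interpolation=cv2.INTER_CUBIC))
m=(im.min(-1)>170)&(abs(P[...,2]-220)<50)&(P[...,0]>480)&(P[...,0]<680)&(abs(P[...,1]-300)<160)
Q=P[m]; c=Q.mean(0); n=np.linalg.svd(Q-c,full_matrices=False)[2][2]; n*=np.sign(n[2]); print(len(Q),c.round(1),n.round(4))
E
```

```text
tcp [471.4 292.3 425.1] gp [471.3 292.2 254.1] tooly 92.74 z [-5.e-04 -4.e-04 -1.e+00] | shift [ 0.2026 -1.4385  0.011 ] turn 0.0597 q [-0.59  0.29 -0.03  1.82  0.01  1.04  1.  ]
964 [581.2 301.7 222.7] [ 2.0e-04 -1.3e-03  1.0e+00]
```

View pics/s4.png

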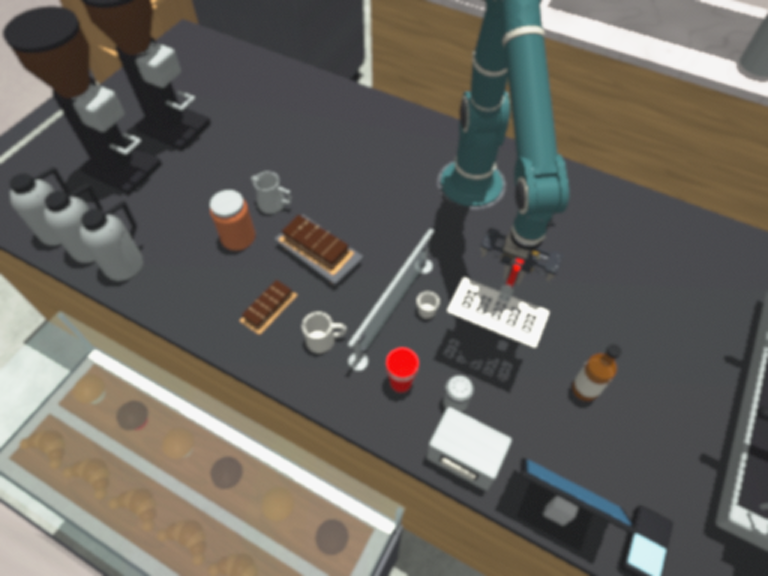

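The scene picture shows the stencil level (normal within 0.1°), held by its bar at (515,270), with the underside at about 220 mm. Now to carry it over the screen.

Request:
send_rows([
  [0.005, -0.03, 0, 0, 5],
  [0.01, -0.09, 0, 0, 5],
  [0.02, -0.16, 0, 0, 5],
  [0.03, -0.24, 0, 0, 5],
  [0.045, -0.32, 0, 0, 5],
  [0.055, -0.4, 0, 0, 5],
  [0.07, -0.48, 0, 0, 5],
  [0.08, -0.56, 0, 0, 5],
  [0.09, -0.63, 0, 0, 5],
  [0.1, -0.68, 0, 0, 5],
  [0.1, -0.7, 0, 0, 5],
  [0.1, -0.7, 0, 0, 5],
])

```text
clock: 5.82
tool_pos: [444.9, 10.5, 425.3]
orientation: [0.074, -3.14, -0.0]
force: [-0.1, 0.2, -1.1]
grip_width: 17.5
finger_force: 50.0
```

```bash
python3 - <<'E'
from h import *
plan([418,-286.3,250],82)
E
```

```text
tcp [444.9  10.5 425.3] gp [444.9  10.5 254.3] tooly 92.69 z [-2.e-04  1.e-04 -1.e+00] | shift [ 0.102  -0.738   0.0108] turn 0.0594 q [-0.24  0.09  0.15  2.07 -0.02  0.99  1.54]
```

Request:
send_rows([
  [0.005, -0.03, 0, 0, 5],
  [0.01, -0.09, 0, 0, 5],
  [0.02, -0.16, 0, 0.01, 5],
  [0.03, -0.24, 0, 0.02, 5],
  [0.045, -0.32, 0, 0.03, 5],
  [0.055, -0.4, 0, 0.04, 5],
  [0.07, -0.48, 0, 0.05, 5],
  [0.08, -0.56, 0, 0.059, 5],
  [0.09, -0.64, 0, 0.059, 5],
  [0.1, -0.7, 0, 0.059, 5],
  [0.102, -0.738, 0, 0.059, 5],
  [0.102, -0.738, 0, 0.059, 5],
])

```text
clock: 7.32
tool_pos: [418.1, -286.9, 425.4]
orientation: [-0.219, -3.134, 0.0]
force: [-0.1, 0.8, -1.0]
grip_width: 17.6
finger_force: 50.0
```

```bash
python3 - <<'E'
from h import *
plan([418,-286.3,134],82)
im,d,K,E=cap("top"); P=pts(d,K,E); cv2.imwrite("pics/t5.png",cv2.resize(im[160:270,270:420,::-1],(750,550),interpolation=cv2.INTER_CUBIC))
m=((im.min(-1)>150)&(abs(P[...,2]-222)<25)&(P[...,0]>440)&(P[...,0]<600)&(P[...,1]<-150)&(P[...,1]>-450)).astype(np.uint8)
Q=P[m>0]; c=Q.mean(0); n=np.linalg.svd(Q-c,full_matrices=False)[2][2]; print(len(Q),c.round(1),(n*np.sign(n[2])).round(4))
m=cv2.morphologyEx(m,cv2.MORPH_CLOSE,np.ones((9,9)))
c=max(cv2.findContours(m,0,cv2.CHAIN_APPROX_NONE)[0],key=cv2.contourArea)[:,0]
r=cv2.minAreaRect(ray(c,223,K,E)[:,:2].astype(np.float32)); b=cv2.boxPoints(r);print(r,b.round(1).tolist())
E
```

```text
tcp [ 418.1 -286.9  425.4] gp [ 418.  -287.   254.4] tooly 81.99 z [-3.e-04 -2.e-04 -1.e+00] | shift [3.00e-04 1.60e-03 3.01e-01] turn -0.0 q [ 0.16  0.2   0.43  1.95 -0.1   1.01  2.07]
1525 [ 529.8 -279.1  220.9] [ 1.9e-03 -3.0e-04  1.0e+00]
((512.9166259765625, -298.85455322265625), (229.71267700195312, 109.82232666015625), 82.15692138671875) [[442.79998779296875, -405.1000061035156], [551.5999755859375, -420.1000061035156], [583.0, -192.60000610351562], [474.20001220703125, -177.60000610351562]]
```

View pics/t5.png

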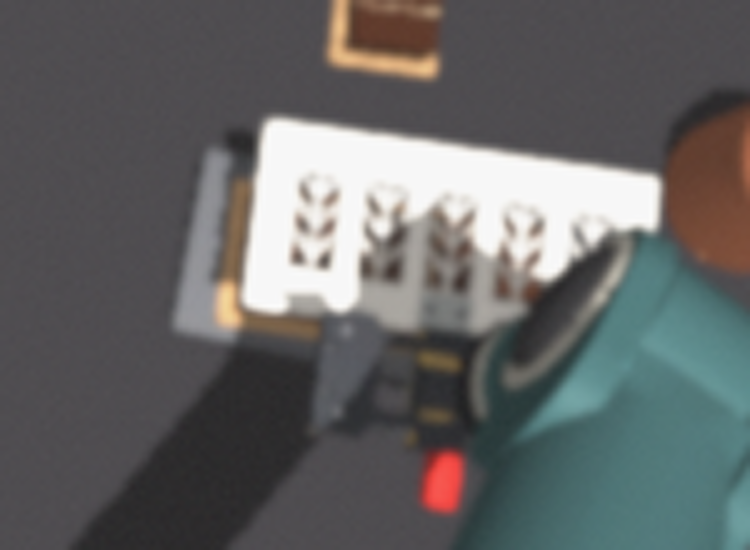

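The top view shows the sheet over the cake, with centre (512.9,-298.9) and yaw 82.2° against the cake's (512,-299.5) and 82°. Nothing is in the way, so I'll lower it 120 mm gently.

Request:
send_rows([
  [0, 0.001, 0.03, 0, 5],
  [0, 0.001, 0.08, 0, 5],
  [0, 0.001, 0.13, 0, 5],
  [0, 0.001, 0.18, 0, 5],
  [0, 0.001, 0.22, 0, 5],
  [0, 0.001, 0.25, 0, 5],
  [0, 0.001, 0.27, 0, 5],
  [0, 0.001, 0.285, 0, 5],
  [0, 0.001, 0.295, 0, 5],
  [0, 0.001, 0.3, 0, 5],
  [0, 0.001, 0.3, 0, 5],
  [0, 0.001, 0.3, 0, 5],
])

```text
clock: 8.88
tool_pos: [418.5, -285.6, 305.7]
orientation: [0.216, 3.134, -0.0]
force: [1.0, 0.1, -1.4]
grip_width: 17.6
finger_force: 50.0
```

```bash
python3 - <<'E'
from h import *
plan([418,-286.3,134],82); print(robot.get_obs()["joint_velocities"].round(4))
for n in("top","scene"):
    im,d,K,E=cap(n); P=pts(d,K,E)
    m=((im.min(-1)>120)&(abs(P[...,2]-101)<14)&(P[...,0]>435)&(P[...,0]<600)&(P[...,1]<-170)&(P[...,1]>-430)).astype(np.uint8)
    Q=P[m>0]; c=Q.mean(0); v=np.linalg.svd(Q-c,full_matrices=False)[2][2]; print(n,len(Q),c.round(1),(v*np.sign(v[2])).round(4),np.median(Q[:,2]).round(1))
    m=cv2.morphologyEx(m,cv2.MORPH_CLOSE,np.ones((9,9)))
    c=max(cv2.findContours(m,0,cv2.CHAIN_APPROX_NONE)[0],key=cv2.contourArea)[:,0]
    print(cv2.minAreaRect(ray(c,103,K,E)[:,:2].astype(np.float32)))
    if n=="scene": cv2.imwrite("pics/s6.png",cv2.resize(im[110:220,150:300,::-1],(750,550),interpolation=cv2.INTER_CUBIC))
E
```

```text
tcp [ 418.5 -285.6  305.7] gp [ 418.6 -285.7  134.7] tooly 82.12 z [ 5.e-04 -1.e-04 -1.e+00] | shift [ 0.0011 -0.0018  0.0018] turn 0.0007 q [ 0.21  0.37  0.39  2.05 -0.21  0.75  2.16]
[-0.0012 -0.0004 -0.0006  0.0001 -0.0001  0.001   0.0031]
top 1450 [ 526.3 -280.3  100.8] [ 0.0013 -0.0021  1.    ] 101.3
((513.5364379882812, -297.5540466308594), (229.81874084472656, 110.033447265625), 82.31195831298828)
scene 838 [ 518.7 -300.2  102. ] [-1.700e-02 -1.000e-04  9.999e-01] 102.9
((516.02783203125, -300.4352111816406), (231.55184936523438, 111.19365692138672), 82.10580444335938)
```

View pics/s6.png

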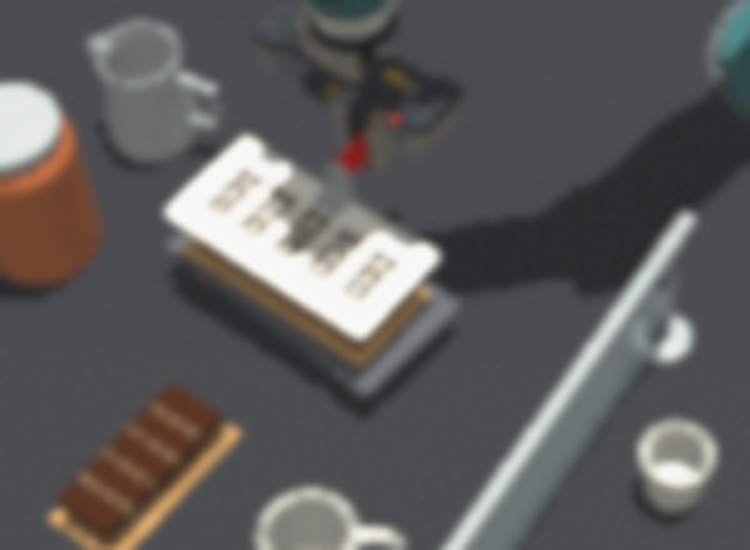

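The scene view shows the sheet at about (300,240), level and aligned over the cake and board. It is about 2 mm off centre with a gap of about 12 mm, well within tolerance, and at rest.

```bash
python3 -c "
from rig import robot
print(robot.job_done())"
```

```text
the job is handed in; nothing more can be done
None
```

The job is handed in: the stencil was carried over the screen and is held level about 12 mm above the larger cake, about 2 mm off its centre and aligned within 1° by the camera measurements; I saw no contact or moved objects, but the judge returned no result.

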